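# Stow the clamp and fasten the instrument case

### The arm

A 6-joint arm with a two-finger parallel gripper is mounted at the origin on the work surface. World frame = base frame: x ahead of the robot, y to its left, z up, the work surface at z = 0. Lengths are in m, angles in rad, forces in N, time in s.
With the tool pointing down it reaches from about 0.375 to 0.9 m from the base axis. Payload 3.1 kg.
Tool frame: the origin (TCP) lies midway between the tips of the shut fingers; the grasp point (between the pads) lies 19 mm behind it; z points along the fingers, y is the line along which they close (so a half turn about z gives the same grasp; the last joint's range is limited). The gripper opens to 85 mm and grips with 20 to 120 N. Pads are 22 mm wide; open, the fingers measure 114 mm over their backs; the gripper's body (76 mm by 85 mm) begins 54 mm behind the grasp point. The pads swing forward as they close: fully open they stand 13 mm farther back than shut.
Start: joints at [-1.524, 0.527, 1.433, -0, 1.181, -0.178], TCP at [0.14, -0.609, 0.231] pointing down, gripper open.
Joint ranges: [-3.08, 3.08], [-0.75, 2.2], [0.22, 2.44], [-1.43, 4.57], [0, 2.65], [-2.85, 2.85]. Speed limits (rad/s): [2.79, 2.79, 3.14, 3.14, 3.14, 3.14].

### API

Orientations are given as a unit quaternion [w, x, y, z].
In Python, from rig import arm, viewer gives the robot as it stands.
- The arm moves only by the tool drive_tool, never from a script. Its argument "series" is one flat list of numbers, 5 for each row, row after row: the shift along the tool's x, y, z in units of 50 mm (1.0 is 50 mm), then the turn about the tool's z in units of 6 degrees (1.0 is 6 degrees), then the opening, from -1 (shut) to 1 (fully open). A call has 1 to 8 rows; each row shifts and turns the commanded pose from where the row before left it, along the tool's axes as they then stand; what a row does not reach is not made up. A row lasts 1/10 s, in which the tool goes at most 50 mm and 8.59 degrees, less where a joint would pass 70% of its speed; a pose out of reach is approached as far as the arm can. A call is refused whole if a number of a shift passes 1 or a number of a turn 1, either way. A call with a gripper value outside its range is refused whole. The fingers move at their own pace and stop on an object; the grip force is fixed at half the most. Time passes only in rows, so rows that do not move let the fingers close. It gives the time, the measured TCP pose, the force, the opening and the grip force at its end, in the units of the state.
- arm.observe(): the state, without advancing time (a new reading comes with each control period).
- viewer.snapshot(name): name is "scene" or "top"; returns a dict with "pixels" (400x640x3 uint8, blue, green, red), "mtx" (3x3 intrinsics, pixels), "R" (3x3) and "t" (3): a world point X has camera coordinates R X + t. Camera axes: x right, y down, z forward; pixel columns grow to the right and rows downward; lengths in m; the calibration is good to about 2 mm. A picture is of the moment at which its call begins. There is no depth.
- arm.hand_in(): hands the job in; it is judged then, once.
The state is a dict: "time": time; "q": joint angles; "dq": joint speeds; "joint_efforts": joint torques, N m; "position": TCP position; "tcp_rot": TCP orientation; "force": force on the tool from outside, world axes, zero at the start; "wrist_torque": the same for the moment, N m; "width": opening from 0.0 (shut) to 1.0 (fully open); "gripper_force": force on a finger pad.
Only numpy, scipy, OpenCV 4.12 (cv2) and the standard library are available. Lean on these libraries where they do the work, as an engineer would, in place of code of your own. Each camera call takes 0.05 s, during which the arm holds its last target. There are 200 camera calls.

### The job

Pack up the instrument case: lay the ring-handled clamp flat in the free wide front bay of the case without dropping it, then shut the blue lid fully down, and then swing the hasp on its front edge all the way down until it rests home over the brass staple. Leave the tweezers, the jar, the pot and the wash bottle where they are.

Things in the scene. Friction and masses are not known exactly. Their poses are not given: they have to be found in the camera images.
- case: Open aluminium case, fixed, outer 138 (x) x 230 (y) x 65 mm high, walls 4, floor 5 mm. Origin: centre of underside; z up, front (with staple) faces its -x, y along its long side. A divider 4 mm thick, 45 mm high, along y at x = +27 mm leaves a wide free front bay (90 mm in x, 222 mm in y) and a narrow rear bay (36 mm) that holds tweezers. Position and yaw vary.
- bay (a point): Centre of the floor of the wide front bay: x = -20 mm, z = 5 mm in the case's frame; axes as the case's.
- lid (a joint): Angle of the blue lid about the case's rear top edge: 0 = shut flat on the case, grows as it opens, 1.57 = upright, at most 2.1. A stiff hinge (0.4 N m friction): the lid (0.35 kg) stays where it is left and must be pushed all the way down.
- lid_hinge (a point): Middle of the lid's hinge line, which runs along the case's y at x = +69, z = +65 mm in the case's frame. The lid is a flat plate, 142 mm from hinge to free edge, 230 mm along y, 6 mm thick; this point lies on its inner (lower) face. Nothing stands on it but the hasp at its free edge. Axes: the lid's.
- lid_edge (a point): Middle of the lid's free edge, at half its thickness, 142 mm from the hinge line.
- hasp (a joint): Angle of the hasp about the lid's free edge, relative to the lid: 0 = closed, square to the lid (lid shut: hanging down the case's front over the staple); 1.57 = in line with the lid, sticking out from it; at most 2.5, leaning back over the lid's outer face. Starts at 1.7 to 2.4. Light friction (0.05 N m) holds it where it is left; no spring.
- hasp_hinge (a point): Middle of the hasp's hinge line on the lid's free edge (at lid_edge). The hasp is a steel plate 70 mm wide (along y), 55 mm long from this line to its yellow free end, 4 mm thick, lying in front of this line when closed, with a slot 20 mm wide, from 20 to 32 mm from the hinge, for the staple.
- hasp_tip (a point): Middle of the hasp's yellow free end, 55 mm from its hinge line.
- staple (a point): Outermost point of the brass staple, a loop about 18 mm wide and 6 mm high on the middle of the case's front face, 42 mm above the bench. With the hasp closed it stands about 13 mm proud of the hasp's outer face, so push the hasp home beside or below it.
- clamp: Steel ring-handled clamp, locked shut and rigid, lying flat, 180 mm long, about 90 g. Origin: underside of its pivot block (30 mm long, 14 mm wide, 12 mm high), the place to grip; x runs to the jaws (thin rod, tip at x = +90 mm), two finger rings at -x (end at x = -91 mm), 68 mm wide over both; z up. Lies left or right of the case, swapping places with the dark tweezers.
- tweezers: Dark steel tweezers, 150 mm long, 10 mm high, lying on the other side of the case from the clamp; leave alone. Origin: underside, near the middle; x to the tip.
- stowed_tweezers: Bright tweezers of the same size in the case's narrow rear bay; leave there.
- jar: Amber glass jar with black cap, 56 mm across, 95 mm high, standing before one front corner of the case; leave alone. Origin: centre of its underside.
- pot: Open white plastic pot, 60 mm across, 60 mm high, standing before the other front corner of the case; leave alone. Origin: centre of its underside.
- wash_bottle: White plastic wash bottle with a red cap, 64 mm across, 170 mm high, just behind and to the left of the case; leave alone. Origin: centre of its underside.
Not all that is in view belongs to the job. Of the things shaped like the clamp, the steel one is meant.

How it is judged:
By the outcome, as a careful person would: the job done as asked, in the order asked, and still so for the second after the job is handed in, with the robot touching nothing.
It also fails if it takes over 72 s, if anything falls off the work surface, if the arm or the gripper's body presses on something with over 40 N, if the wrist force passes 120 N, or if a joint passes its speed limit or range.

## Working session

There is one attempt and no reset: what is moved stays moved. The work goes in short steps, Python scripts to look and compute and a tool call to move; the robot and the scene stay as the last step left them, time stands still between calls to the robot, and variables do not carry over. Pictures are saved under pics/ and viewed, at most 10 in all, crops included, and the job is handed in when it is done.

Besides the shell and the picture viewer there is one more tool, called in YAML: its name, and indented under it one key for each argument. drive_tool: Moves the arm, as the interface text tells. Its arguments: {"type":"object","properties":{"series":{"type":"array"}},"required":["series"]}

```bash
mkdir -p pics; ls; python3 - <<'E'
from rig import arm, viewer
import cv2,numpy as np,pickle
d={}
for n in("scene","top"):
    s=viewer.snapshot(n); d[n]=s; cv2.imwrite(f"pics/{n}0.png",np.array(s["pixels"]))
    R=np.array(s["R"]);t=np.array(s["t"]);print(n,-R.T@t,R[2],s["mtx"][0])
pickle.dump(d,open("s0.pkl","wb"))
print(arm.observe())
E
```

```text
pics
scene [ 0.9718589  -0.28905985  0.82969006] [-0.53443748  0.35524533 -0.7669272 ] [373.21374635   0.         318.79264938]
top [0.35344067 0.05538701 1.21545022] [ 0.07545722 -0.01296342 -0.99706477] [418.47169229   0.         317.2000061 ]
{'time': 0.1, 'q': array([-1.52350814e+00,  5.28361300e-01,  1.43377040e+00, -2.58848867e-06,
        1.18142077e+00, -1.78492598e-01]), 'dq': array([ 0.00431985, -0.00082929, -0.00194869,  0.00022752,  0.00058487,
        0.00047654]), 'joint_efforts': array([-8.18575354e-04, -4.43305957e+01, -1.78585535e+01, -2.35298985e-04,
        3.90744506e-03,  3.80287290e-06]), 'position': array([ 0.1399186 , -0.60847385,  0.23044   ]), 'tcp_rot': array([-9.77874753e-04,  9.93634112e-01,  1.12651197e-01,  6.30434632e-05]), 'force': array([-0.68710558, -0.45462139, -0.32784821]), 'wrist_torque': array([ 0.02218724, -0.03602357,  0.02850095]), 'gripper_force': 0.0, 'width': 0.9979095048582204}
```

View pics/scene0.png

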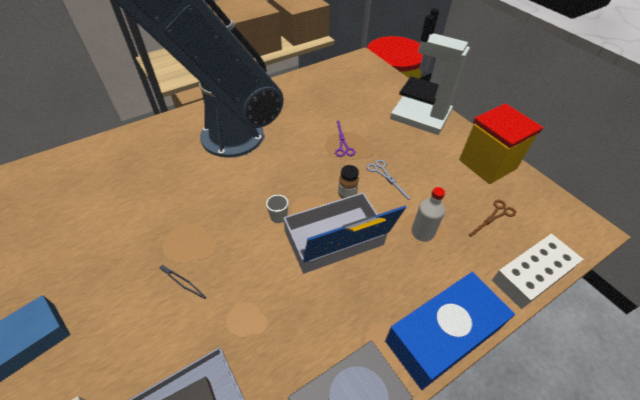

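View pics/top0.png

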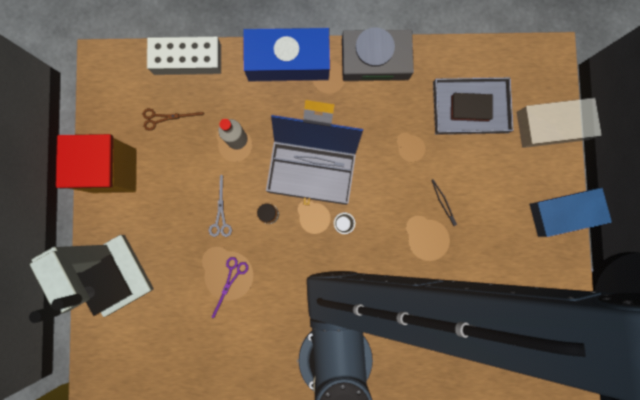

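Scene view: the case is at (335,230) with its lid up and the hasp yellow at (367,225). Top view: the case is at (312,172), the lid at (317,135) and the yellow tip at (319,107).

Things shaped like the clamp, in the top view:
- purple, at (230,287)
- copper-brown, at (173,118)
- bare steel grey, at (220,207)

The steel grey one fits the description: it lies left of the case, opposite the dark tweezers at (444,202). I'll confirm it in an enlarged crop.

```bash
cat > h.py <<'E'
import numpy as np,cv2,pickle
def ray(s,uv):
    R=np.array(s["R"]);t=np.array(s["t"]);K=np.array(s["mtx"])
    return -R.T@t, R.T@np.linalg.inv(K)@np.array([uv[0],uv[1],1.])
def onz(s,uv,z):
    c,d=ray(s,uv); return c+d*(z-c[2])/d[2]
def proj(s,X):
    p=np.array(s["mtx"])@(np.array(s["R"])@np.array(X)+np.array(s["t"])); return p[:2]/p[2]
def tri(s1,u1,s2,u2):
    a,d=ray(s1,u1);b,e=ray(s2,u2);d/=np.linalg.norm(d);e/=np.linalg.norm(e)
    k=np.linalg.lstsq(np.c_[d,-e],b-a,rcond=None)[0]
    p,q=a+k[0]*d,b+k[1]*e; return (p+q)/2,np.linalg.norm(p-q)
E
python3 - <<'E'
from h import *
d=pickle.load(open("s0.pkl","rb"))
t=np.array(d["top"]["pixels"]);s=np.array(d["scene"]["pixels"])
a=cv2.resize(t[95:245,200:370],None,fx=4.6,fy=4,interpolation=cv2.INTER_CUBIC)
a=cv2.resize(t[95:245,200:370],(680,600),interpolation=cv2.INTER_CUBIC)
cv2.imwrite("pics/topc.png",a)
b=cv2.resize(s[145:285,260:460],(800,560),interpolation=cv2.INTER_CUBIC)
cv2.imwrite("pics/scenec.png",b)
E
```

```text
(no output)
```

View pics/topc.png

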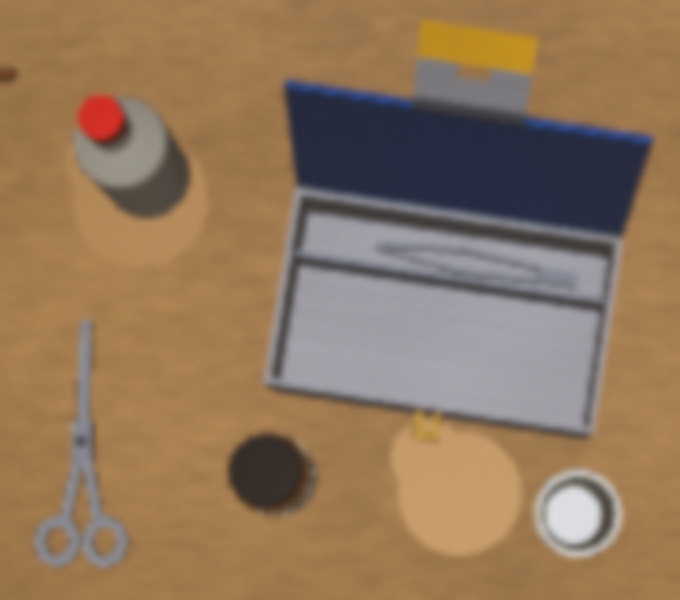

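View pics/scenec.png

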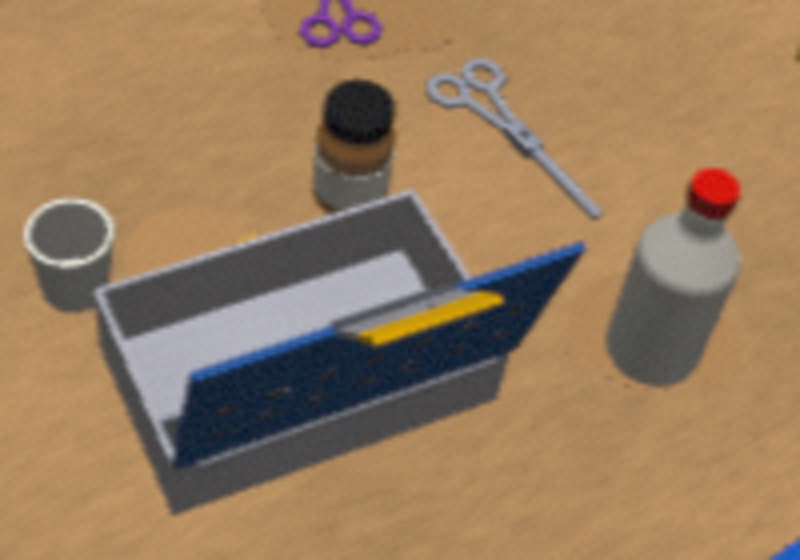

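The crop confirms the bare-steel clamp: pivot at crop (82,440), jaws pointing up to (86,322), rings at (58,540) and (105,541). Rim corners are at crop (266,384), (590,437), (298,188) and (622,234). Next I'll compute the geometry.

```bash
python3 - <<'E'
from h import *
np.set_printoptions(precision=4,suppress=True)
d=pickle.load(open("s0.pkl","rb"));T=d["top"];S=d["scene"]
tc=lambda u,v:((u+.5)/4+200-.5,(v+.5)/4+95-.5)
sc=lambda u,v:((u+.5)/4+260-.5,(v+.5)/4+145-.5)
print("rim")
P={n:onz(T,tc(*p),.065) for n,p in dict(FL=(266,384),FR=(590,437),RL=(298,188),RR=(622,234)).items()}
Q={n:onz(S,sc(*p),.065) for n,p in dict(FL=(413,192),FR=(98,291),RR=(178,464)).items()}
for n in P: print(n,P[n],Q.get(n))
f=lambda a,b:np.linalg.norm(P[a]-P[b])
print(f("FL","FR"),f("RL","RR"),f("FL","RL"),f("FR","RR"))
y=(P["FL"]-P["FR"]+P["RL"]-P["RR"])[:2];x=(P["RL"]-P["FL"]+P["RR"]-P["FR"])[:2]
print("yaw",np.arctan2(-y[0],y[1]),np.arctan2(x[1],x[0]),"centre",sum(P.values())/4)
for n,a,b in(("lidL",(286,83),(585,245)),("lidR",(651,138),(190,375)),("tipL",(422,20),(502,298)),("tipR",(538,38),(372,345))):
    print(n,*tri(T,tc(*a),S,sc(*b)))
print("clamp top",[onz(T,tc(*p),z) for p,z in(((82,440),.012),((86,322),.006),((58,540),.005),((105,541),.005))])
print("clamp scene",onz(S,sc(522,135),.012),onz(S,sc(597,214),.006))
print("jar cap",onz(T,tc(267,472),.095),"pot",onz(T,tc(578,513),.06),"bottle cap",onz(T,tc(101,118),.17), onz(S,sc(715,185),.17))
E
```

```text
rim
FL [0.4753 0.1807 0.065 ] [0.4787 0.1824 0.065 ]
FR [ 0.4344 -0.042   0.065 ] [ 0.4396 -0.041   0.065 ]
RL [0.612 0.157 0.065] None
RR [ 0.5757 -0.0679  0.065 ] [ 0.5762 -0.0634  0.065 ]
0.22645132686515695 0.2278255783748804 0.1387468056616883 0.1435871379545783
yaw -0.17093725437353585 -0.17651864176364562 centre [0.5244 0.0569 0.065 ]
lidL [0.6474 0.1524 0.2034] 0.0025867090707804106
lidR [ 0.6079 -0.0727  0.2048] 0.0006934941174539748
tipL [0.6723 0.0672 0.2434] 0.0016825763239939613
tipR [ 0.6605 -0.0021  0.2411] 0.00012552086428182146
clamp top [array([0.4429, 0.319 , 0.012 ]), array([0.5293, 0.3172, 0.006 ]), array([0.3716, 0.3379, 0.005 ]), array([0.3703, 0.3042, 0.005 ])]
clamp scene [0.4422 0.3195 0.012 ] [0.5284 0.3199 0.006 ]
jar cap [0.413  0.1774 0.095 ] pot [ 0.3824 -0.0328  0.06  ] bottle cap [0.6356 0.2719 0.17  ] [0.6366 0.2735 0.17  ]
```

Measurements agree with the given sizes: the rim is about 227 x 140 mm at yaw -0.174, and the lid is at about 1.82 rad, reaching z = 0.204. The clamp pivot is at (0.443, 0.319), with jaws along +x. I'm moving there, turning the tool square to the world first.

drive_tool:
  series: [0, 0, 0, 0.7, 1, 0, 0, 0, 0.7, 1, 0, 0, 0, 0.75, 1, 0.7, -0.7, 0, 0, 1, 0.7, -0.7, 0, 0, 1, 0.7, -0.7, 0, 0, 1, 0.7, -0.7, 0, 0, 1, 0.7, -0.7, 0, 0, 1]

```text
time: 0.9
position: [0.3158, -0.4322, 0.231]
tcp_rot: [-0.0, 1.0, 0.0, -0.0]
force: [-0.2, -1.1, 0.6]
width: 1.002
gripper_force: 0.0
```

drive_tool:
  series: [0.4, -0.9, 0, 0, 1, 0.4, -0.9, 0, 0, 1, 0.4, -0.9, 0, 0, 1, 0.4, -0.9, 0, 0, 1, 0.4, -0.9, 0, 0, 1, 0.4, -0.9, 0, 0, 1, 0.4, -0.9, 0, 0, 1, 0, -0.98, 0, 0, 1]

```text
time: 1.7
position: [0.4572, -0.0687, 0.2315]
tcp_rot: [0.0, 1.0, 0.0, 0.002]
force: [0.7, -0.4, 1.1]
width: 0.996
gripper_force: 0.0
```

drive_tool:
  series: [-0.03, -0.97, 0, 0, 1, -0.03, -0.97, 0, 0, 1, -0.03, -0.97, 0, 0, 1, -0.03, -0.97, 0, 0, 1, -0.03, -0.97, 0, 0, 1, -0.03, -0.97, 0, 0, 1, -0.03, -0.97, 0, 0, 1, -0.03, -0.97, 0, 0, 1]

```text
time: 2.5
position: [0.4416, 0.32, 0.2311]
tcp_rot: [0.0, 1.0, 0.0, -0.0]
force: [1.6, -0.1, 1.0]
width: 1.004
gripper_force: 0.0
```

drive_tool:
  series: [0, 0, 0.95, 0, 1, 0, 0, 0.95, 0, 1, 0, 0, 0.95, 0, 1, 0, 0, 0.9, 0, 1, 0, 0, 0.5, 0, 1, 0, 0, 0.27, 0, 1, 0, 0, 0, 0, 1, 0, 0, 0, 0, -1]

```text
time: 3.3
position: [0.443, 0.3184, 0.006]
tcp_rot: [-0.0, 1.0, 0.0, 0.001]
force: [0.3, -0.2, 0.0]
width: 0.854
gripper_force: 0.0
```

drive_tool:
  series: [0, 0, 0, 0, -1, 0, 0, 0, 0, -1, 0, 0, 0, 0, -1, 0, 0, 0, 0, -1, 0, 0, 0, 0, -1, 0, 0, 0, 0, -1]

```text
time: 3.9
position: [0.4428, 0.3184, 0.0063]
tcp_rot: [-0.0, 1.0, 0.0, 0.001]
force: [-1.1, -0.2, 5.2]
width: 0.136
gripper_force: 58.4
```

drive_tool:
  series: [0, 0, -0.2, 0, -1, 0, 0, -0.4, 0, -1, 0, 0, -0.5, -0.4, -1, 0, 0, -0.5, -0.7, -1, 0, 0, -0.5, -0.8, -1, 0, 0, -0.5, -0.8, -1, 0, 0, -0.4, -0.8, -1, 0, 0, -0.2, -0.8, -1]

```text
time: 4.7
position: [0.4429, 0.3184, 0.1679]
tcp_rot: [-0.0, 0.974, 0.225, 0.002]
force: [0.4, 0.4, -0.8]
width: 0.132
gripper_force: 58.6
```

drive_tool:
  series: [0, 0, 0, -1, -1, 0, 0, 0, -1, -1, 0, 0, 0, -1, -1, 0, 0, 0, -1, -1, 0, 0, 0, -1, -1, 0, 0, 0, -1, -1, 0, 0, 0, -1, -1, 0, 0, 0, -1, -1]

```text
time: 5.5
position: [0.4419, 0.3179, 0.1657]
tcp_rot: [-0.0, 0.798, 0.602, -0.0]
force: [0.1, 0.9, 0.1]
width: 0.14
gripper_force: 58.6
```

```bash
python3 - <<'E'
from h import *
from rig import arm,viewer
d={n:viewer.snapshot(n) for n in("scene","top")};pickle.dump(d,open("s1.pkl","wb"))
cv2.imwrite("pics/carry.png",cv2.resize(np.vstack([np.array(d["top"]["pixels"])[90:270,180:400],np.array(d["scene"]["pixels"])[80:280,260:480]]),None,fx=1.5,fy=1.5))
o=arm.observe();print(o["position"],o["tcp_rot"],o["q"],o["width"],o["gripper_force"])
E
```

```text
[0.44198419 0.3179314  0.16568149] [-2.41474122e-05  7.99538175e-01  6.00615265e-01 -9.66834265e-05] [4.18264662e-01 5.09323749e-01 1.70043973e+00 4.65318212e-06
 9.32028446e-01 7.00517382e-01] 0.13668739197245633 58.556753396987915
```

View pics/carry.png

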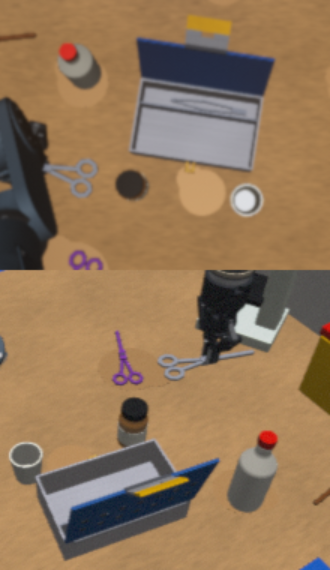

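The steel clamp is held level in the gripper, with rings toward the jar side (top view of the picture: rings at about (75,178)). The case is undisturbed. Now carrying it over the bay.

drive_tool:
  series: [0, 0, 0, -0.5, -1, 0, 0, 0, -0.53, -1, -0.8, 0.36, 0, 0, -1, -0.8, 0.36, 0, 0, -1, -0.8, 0.36, 0, 0, -1, -0.8, 0.36, 0, 0, -1, -0.8, 0.36, 0, 0, -1, -0.83, 0.36, 0, 0, -1]

```text
time: 6.4
position: [0.5069, 0.06, 0.1657]
tcp_rot: [0.0, 0.767, 0.642, 0.0]
force: [1.8, 0.4, 0.3]
width: 0.135
gripper_force: 58.5
```

drive_tool:
  series: [0, 0, 0.2, 0, -1, 0, 0, 0.5, 0, -1, 0, 0, 0.3, 0, -1, 0, 0, 0, 0, -1]

```text
time: 6.8
position: [0.5047, 0.0621, 0.1136]
tcp_rot: [-0.002, 0.767, 0.642, -0.002]
force: [-0.9, 0.4, -1.2]
width: 0.137
gripper_force: 58.5
```

```bash
python3 - <<'E'
from h import *
from rig import arm,viewer
d={n:viewer.snapshot(n) for n in("scene","top")};pickle.dump(d,open("s2.pkl","wb"))
a=cv2.resize(np.array(d["top"]["pixels"])[90:240,240:400],(640,600),interpolation=cv2.INTER_CUBIC)[:, :640]
b=cv2.resize(np.array(d["scene"]["pixels"])[100:280,260:440],(600,600),interpolation=cv2.INTER_CUBIC)
cv2.imwrite("pics/over.png",cv2.resize(np.hstack([a,b]),(800,387),interpolation=cv2.INTER_AREA))
o=arm.observe();print(o["position"],o["tcp_rot"],o["force"],o["width"])
E
```

```text
[0.5065447  0.06206093 0.11535339] [-3.03880488e-04  7.66112491e-01  6.42706397e-01 -2.12952590e-04] [ 0.54535308 -0.6855503   0.16947769] 0.13706264627958437
```

View pics/over.png

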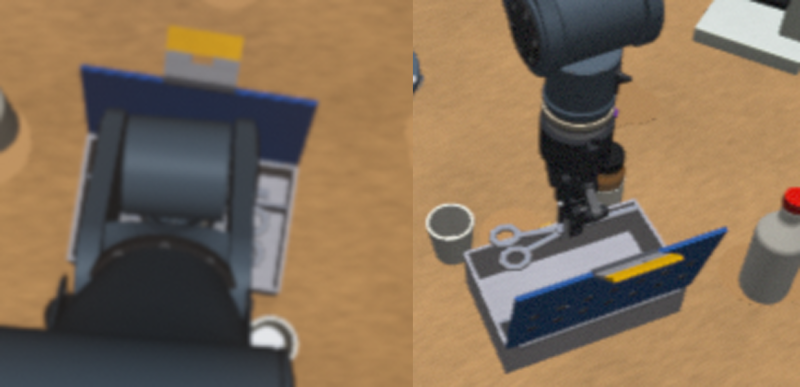

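The clamp hangs over the front bay: in the scene half its rings are at (505,245), inside the walls. Lowering it.

drive_tool:
  series: [0, 0, 0.4, 0, -1, 0, 0, 0.4, 0, -1, 0, 0, 0.4, 0, -1, 0, 0, 0.4, 0, -1, 0, 0, 0.25, 0, -1, 0, 0, 0.13, 0, -1, 0, 0, 0, 0, -1]

```text
time: 7.6
position: [0.5069, 0.0617, 0.0162]
tcp_rot: [-0.0, 0.766, 0.643, -0.0]
force: [-0.8, 1.0, -0.6]
width: 0.14
gripper_force: 58.6
```

drive_tool:
  series: [0, 0, 0.04, 0, -1, 0, 0, 0.04, 0, -1, 0, 0, 0, 0, -1]

```text
time: 7.9
position: [0.5071, 0.0615, 0.0127]
tcp_rot: [0.0, 0.766, 0.643, 0.0]
force: [-0.2, 0.7, -0.7]
width: 0.137
gripper_force: 58.6
```

drive_tool:
  series: [0, 0, 0.03, 0, -1, 0, 0, 0, 0, -1]

```text
time: 8.1
position: [0.5069, 0.0615, 0.0109]
tcp_rot: [0.0, 0.766, 0.643, 0.0]
force: [-0.0, 0.1, -1.2]
width: 0.135
gripper_force: 58.6
```

drive_tool:
  series: [0, 0, 0.02, 0, -1, 0, 0, 0.02, 0, -1, 0, 0, 0, 0, -1]

```text
time: 8.4
position: [0.507, 0.0616, 0.0102]
tcp_rot: [0.0, 0.766, 0.643, 0.0]
force: [-1.2, 0.0, 11.2]
width: 0.136
gripper_force: 60.0
```

drive_tool:
  series: [0, 0, 0, 0, -0.6, 0, 0, 0, 0, -0.4, 0, 0, 0, 0, -0.25, 0, 0, 0, 0, -0.25]

```text
time: 8.8
position: [0.5105, 0.061, 0.0095]
tcp_rot: [0.003, 0.766, 0.643, 0.003]
force: [5.5, -0.6, 3.0]
width: 0.37
gripper_force: 0.0
```

drive_tool:
  series: [0, 0, -0.2, 0, -0.25, 0, 0, -0.5, 0, -0.25, 0, 0, -0.9, 0, -0.25, 0, 0, -0.9, 0, -0.25, 0, 0, -0.9, 0, -0.25]

```text
time: 9.3
position: [0.5048, 0.0618, 0.18]
tcp_rot: [-0.001, 0.766, 0.643, -0.001]
force: [0.5, -0.7, -0.3]
width: 0.378
gripper_force: 0.0
```

The clamp is released and the gripper is clear. Now going round behind the lid on the right side, away from the hasp and the bottle, with fingers shut.

drive_tool:
  series: [-0.6, 0, -0.5, 0, -1, -0.6, 0, -0.5, 0, -1, -0.6, 0, -0.5, 0, -1, 0, 0.9, 0, 0, -1, 0, 0.9, 0, 0, -1, 0, 0.9, 0, 0, -1, 0, 0.9, 0, 0, -1, 0, 0, 0, 0, -1]

```text
time: 10.1
position: [0.6723, -0.0596, 0.2522]
tcp_rot: [0.001, 0.766, 0.643, 0.0]
force: [-0.8, 0.2, -0.9]
width: 0.004
gripper_force: 0.0
```

```bash
cat >> h.py <<'E'
C=np.array([.526,.058]);ex=np.array([.985,-.174]);ey=np.array([.174,.985])
def cf(p): q=np.array(p[:2])-C; return np.array([q@ex,q@ey,p[2]])
E
python3 - <<'E'
from h import *
from rig import arm,viewer
d={n:viewer.snapshot(n) for n in("scene","top")};pickle.dump(d,open("s3.pkl","wb"))
a=cv2.resize(np.array(d["top"]["pixels"])[90:240,240:400],(640,600),interpolation=cv2.INTER_CUBIC)
b=cv2.resize(np.array(d["scene"]["pixels"])[100:280,260:440],(600,600),interpolation=cv2.INTER_CUBIC)
cv2.imwrite("pics/behind.png",cv2.resize(np.hstack([a,b]),(800,387),interpolation=cv2.INTER_AREA))
o=arm.observe();print(o["position"],cf(o["position"]),o["force"],o["width"])
E
```

```text
[ 0.6672955  -0.05799697  0.25218078] [ 0.15935954 -0.0896716   0.25218078] [-0.99318667  0.7447256  -0.03574614] 0.00026950253741541964
```

View pics/behind.png

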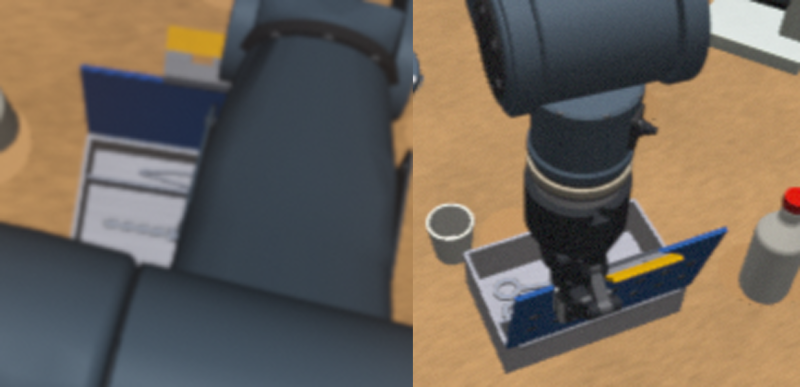

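The clamp lies in the bay, its rings visible in the scene half at (505,290). The fingers are behind the lid, at right. Lowering behind it, then following the lid's arc.

drive_tool:
  series: [0, 0, 0.6, 0, -1, 0, 0, 0.7, 0, -1, 0, 0, 0.44, 0, -1, 0, -0.44, 0.05, 0, -1, 0, -0.44, 0.05, 0, -1, 0, -0.32, -0.05, 0, -1, 0, -0.32, -0.05, 0, -1]

```text
time: 10.9
position: [0.5929, -0.0448, 0.1685]
tcp_rot: [0.001, 0.766, 0.643, 0.001]
force: [3.9, -0.5, 0.2]
width: -0.003
gripper_force: 1.4
```

drive_tool:
  series: [0, -0.3, 0.05, 0, -1, 0, -0.3, 0.05, 0, -1, 0, -0.26, 0.13, 0, -1, 0, -0.26, 0.13, 0, -1]

```text
time: 11.3
position: [0.5376, -0.0351, 0.1505]
tcp_rot: [0.001, 0.766, 0.643, 0.001]
force: [1.7, -0.7, 2.2]
width: -0.006
gripper_force: 1.5
```

```bash
python3 - <<'E'
from h import *
from rig import arm,viewer
d={n:viewer.snapshot(n) for n in("scene","top")};pickle.dump(d,open("s4.pkl","wb"))
a=cv2.resize(np.array(d["top"]["pixels"])[90:240,240:400],(640,600),interpolation=cv2.INTER_CUBIC)
b=cv2.resize(np.array(d["scene"]["pixels"])[100:280,260:440],(600,600),interpolation=cv2.INTER_CUBIC)
cv2.imwrite("pics/push.png",cv2.resize(np.hstack([a,b]),(800,387),interpolation=cv2.INTER_AREA))
o=arm.observe();print(o["position"],cf(o["position"]),o["force"],o["width"])
E
```

```text
[ 0.53442919 -0.03418697  0.14894847] [ 0.02434328 -0.08933749  0.14894847] [-0.21435179  0.16067677 -0.02560041] 0.0009053895206975179
```

View pics/push.png

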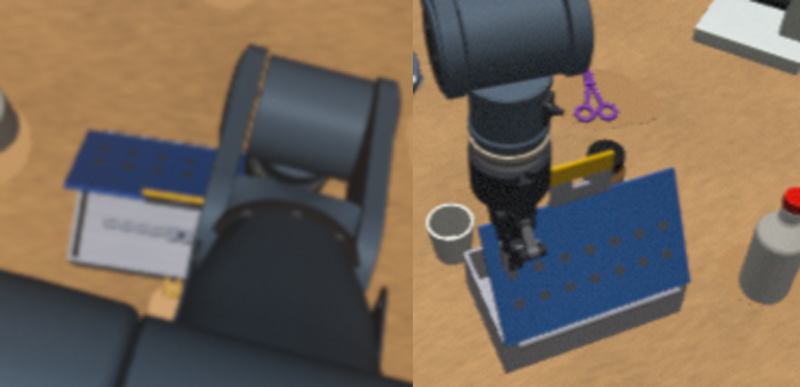

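The lid is moving: in the scene half it is now well forward (its blue outer face spans (480,230)-(690,180)), the hasp is standing and untouched, and forces are low. Continuing the arc down.

drive_tool:
  series: [0, -0.2, 0.2, 0, -1, 0, -0.2, 0.2, 0, -1, 0, -0.15, 0.26, 0, -1, 0, -0.15, 0.26, 0, -1, 0, -0.06, 0.28, 0, -1, 0, -0.06, 0.25, 0, -1, 0, 0, 0, 0, -1]

```text
time: 12.1
position: [0.4958, -0.0276, 0.0755]
tcp_rot: [-0.002, 0.766, 0.643, -0.001]
force: [-1.1, -0.4, 0.5]
width: 0.002
gripper_force: 0.0
```

drive_tool:
  series: [0, 0, 0.06, 0, -1, 0, 0, 0.06, 0, -1, 0, 0, 0, 0, -1]

```text
time: 12.4
position: [0.4984, -0.0283, 0.0711]
tcp_rot: [0.0, 0.766, 0.643, 0.0]
force: [-1.4, 0.1, 3.8]
width: 0.0
gripper_force: 1.8
```

drive_tool:
  series: [0, 0, 0.03, 0, -1, 0, 0, 0.03, 0, -1, 0, 0, 0, 0, -1]

```text
time: 12.7
position: [0.4984, -0.0283, 0.0708]
tcp_rot: [0.001, 0.766, 0.643, 0.0]
force: [-5.8, 1.4, 28.3]
width: 0.002
gripper_force: 14.1
```

The lid is home: it stopped hard at 71 mm, which is 65 + 6, with 28 N. Lifting off to the right to look at the hasp.

drive_tool:
  series: [0, 0, -0.3, 0, -1, 0, 0, -0.9, 0, -1, -0.5, 0, -0.8, 0, -1, -0.9, 0, -0.4, 0, -1, -0.95, 0, 0, 0, -1, -0.95, 0, 0, 0, -1, 0, 0, 0, 0, -1]

```text
time: 13.4
position: [0.4702, -0.197, 0.1884]
tcp_rot: [0.003, 0.768, 0.64, -0.0]
force: [0.3, 0.0, -0.1]
width: -0.0
gripper_force: 0.0
```

```bash
python3 - <<'E'
from h import *
from rig import arm,viewer
d={n:viewer.snapshot(n) for n in("scene","top")};pickle.dump(d,open("s5.pkl","wb"))
a=cv2.resize(np.array(d["top"]["pixels"])[110:230,240:370],(650,600),interpolation=cv2.INTER_CUBIC)
b=cv2.resize(np.array(d["scene"]["pixels"])[140:280,270:410],(600,600),interpolation=cv2.INTER_CUBIC)
cv2.imwrite("pics/shut.png",cv2.resize(np.hstack([a,b]),(800,384),interpolation=cv2.INTER_AREA))
o=arm.observe();print(o["position"],cf(o["position"]),o["force"])
np.set_printoptions(precision=4,suppress=True)
for n in d:
    im=np.array(d[n]["pixels"]);h=cv2.cvtColor(im,cv2.COLOR_BGR2HSV)
    m=cv2.inRange(h,(20,170,90),(32,255,255));m[:120]=0;m[260:]=0;m[:,:250]=0;m[:,420:]=0
    k,l,st,c=cv2.connectedComponentsWithStats(m)
    for i in range(1,k):
        if st[i,4]>8: print(n,st[i],c[i],[cf(onz(d[n],c[i],z)) for z in(.07,.09,.11)])
E
```

```text
[ 0.4692464  -0.19177228  0.18749983] [-0.01244192 -0.25590083  0.18749983] [-0.24558497 -0.11737377  0.16802461]
scene [306 180  26  14 216] [318.1944 186.4352] [array([-0.1302,  0.008 ,  0.07  ]), array([-0.1136,  0.0008,  0.09  ]), array([-0.097 , -0.0064,  0.11  ])]
top [291 206  16   8  92] [297.8587 209.5   ] [array([-0.1095,  0.0171,  0.07  ]), array([-0.1105,  0.0162,  0.09  ]), array([-0.1116,  0.0154,  0.11  ])]
```

View pics/shut.png

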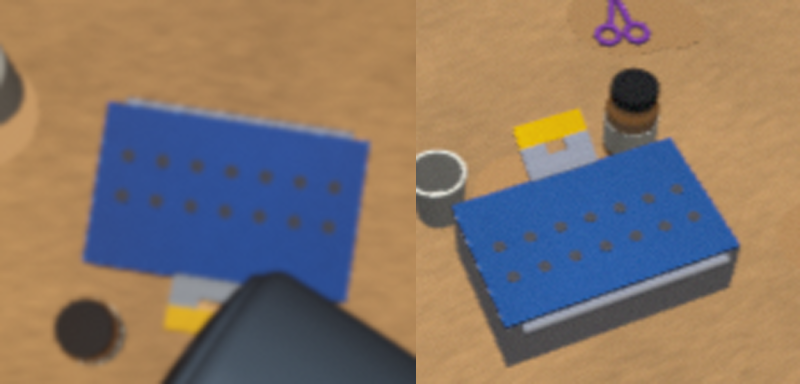

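The lid lies shut on the case. The hasp juts forward and up: its yellow tip is at (552,130) in the scene half and (185,318) in the top half, partly hidden by the arm. That puts it at about x' = -0.112, z = 0.092, i.e. about 2.1 rad. Moving above the hasp, right of the staple.

drive_tool:
  series: [0.78, -0.34, 0.1, 0, -1, 0.78, -0.34, 0.1, 0, -1, 0.78, -0.34, 0.16, 0, -1, 0.78, -0.34, 0.2, 0, -1, 0.78, -0.34, 0.2, 0, -1, 0.74, -0.34, 0.2, 0, -1, 0, 0, 0, 0, -1]

```text
time: 14.2
position: [0.4041, 0.0608, 0.1382]
tcp_rot: [-0.003, 0.763, 0.646, -0.002]
force: [0.2, -0.3, 0.2]
width: 0.001
gripper_force: 0.0
```

```bash
python3 - <<'E'
from h import *
from rig import arm
o=arm.observe();print(o["position"],cf(o["position"]),o["force"],o["tcp_rot"],o["q"])
E
```

```text
[0.40412479 0.06079672 0.13824761] [-0.12053371 -0.01845151  0.13824761] [ 0.19033492 -0.2849618   0.21694941] [-0.00318284  0.76325192  0.64608931 -0.00223225] [-1.26507749e-01  4.18001453e-01  2.04559659e+00  1.59427935e-03
  6.85704639e-01  3.81387661e-02]
```

drive_tool:
  series: [-0.12, 0, 0.3, 0, -1, 0, 0, 0.3, 0, -1, 0, 0, 0.3, 0, -1, 0, 0, 0.2, 0, -1, 0, 0, 0.2, 0, -1, 0, 0, 0, 0, -1]

```text
time: 14.8
position: [0.4077, 0.0499, 0.0736]
tcp_rot: [-0.001, 0.766, 0.643, -0.001]
force: [0.4, 0.4, -0.5]
width: 0.001
gripper_force: 0.0
```

drive_tool:
  series: [0.08, -0.05, 0.25, 0, -1, 0, -0.05, 0.25, 0, -1, 0, 0.1, 0.2, 0, -1, 0, 0.2, 0.15, 0, -1, 0, 0.15, 0.1, 0, -1, 0, 0, 0, 0, -1]

```text
time: 15.4
position: [0.4243, 0.0508, 0.0273]
tcp_rot: [-0.002, 0.766, 0.643, -0.002]
force: [-6.2, 1.6, 9.4]
width: -0.001
gripper_force: 5.8
```

```bash
python3 - <<'E'
from h import *
from rig import arm,viewer
d={n:viewer.snapshot(n) for n in("scene","top")};pickle.dump(d,open("s6.pkl","wb"))
a=cv2.resize(np.array(d["top"]["pixels"])[110:230,240:370],(650,600),interpolation=cv2.INTER_CUBIC)
b=cv2.resize(np.array(d["scene"]["pixels"])[140:260,270:390],(600,600),interpolation=cv2.INTER_CUBIC)
cv2.imwrite("pics/hasp.png",cv2.resize(np.hstack([a,b]),(800,384),interpolation=cv2.INTER_AREA))
o=arm.observe();print(o["position"],cf(o["position"]),o["force"])
E
```

```text
[0.42428148 0.05077551 0.02729123] [-0.09893568 -0.02481515  0.02729123] [-5.4157354   1.05077786  8.94418548]
```

View pics/hasp.png

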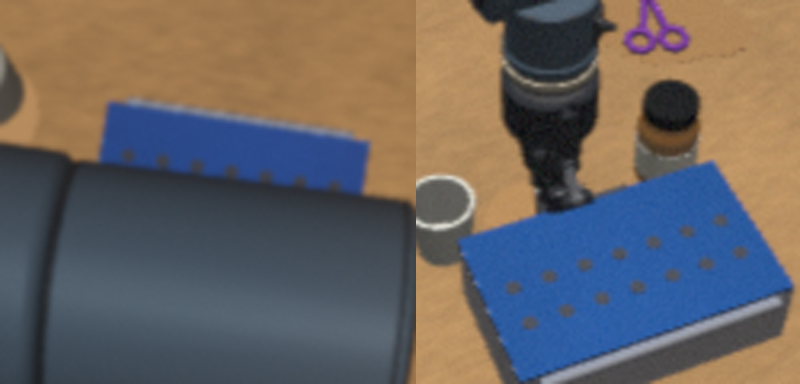

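The hasp has swung down out of sight in front of the lid, which is still shut. Pushing it the rest of the way while watching the force.

drive_tool:
  series: [0, 0, -0.06, 0, -1, 0, 0.05, 0, 0, -1, 0, 0, 0, 0, -1]

```text
time: 15.8
position: [0.4288, 0.0499, 0.0299]
tcp_rot: [-0.0, 0.766, 0.643, -0.0]
force: [-2.9, -0.7, 3.1]
width: -0.002
gripper_force: 2.3
```

drive_tool:
  series: [0, 0.06, 0, 0, -1, 0, 0, 0, 0, -1]

```text
time: 16.0
position: [0.4287, 0.0499, 0.0299]
tcp_rot: [-0.002, 0.766, 0.643, -0.002]
force: [-6.8, 1.2, 6.8]
width: 0.002
gripper_force: 4.8
```

drive_tool:
  series: [0, 0.1, 0, 0, -1, 0, 0, 0, 0, -1]

```text
time: 16.2
position: [0.4285, 0.0499, 0.0299]
tcp_rot: [-0.006, 0.766, 0.643, -0.006]
force: [-13.9, 2.1, 13.2]
width: 0.002
gripper_force: 9.1
```

Fx and Fz rise together while the finger doesn't move. The finger's sloped back is bearing on the lid edge, not pushing the hasp. I'll back out, turn the tool 90° so the flat narrow side faces the hasp, and push again.

drive_tool:
  series: [0, -0.4, 0, 0, -1, 0, -0.3, -0.3, 0, -1, 0, 0, -0.3, 1, -1, 0, 0, 0, 1, -1, 0, 0, 0, 1, -1, 0, 0, 0, 1, -1, 0, 0, 0, 1, -1, 0, 0, 0, 1, -1]

```text
time: 17.0
position: [0.4044, 0.0541, 0.0599]
tcp_rot: [0.001, 0.928, 0.373, 0.002]
force: [-0.4, -0.1, -0.0]
width: 0.001
gripper_force: 0.0
```

drive_tool:
  series: [0, 0, 0, 1, -1, 0, 0, 0, 1, -1, 0, 0, 0, 1, -1, 0, 0, 0, 1, -1, 0, 0, 0, 1, -1, 0, 0, 0, 1, -1, 0, 0, 0, 1, -1, 0, 0, 0, 1, -1]

```text
time: 17.8
position: [0.4044, 0.0541, 0.0599]
tcp_rot: [0.0, 0.999, -0.037, 0.002]
force: [-0.2, 0.4, -0.5]
width: 0.0
gripper_force: 0.0
```

drive_tool:
  series: [0, 0, 0, 1, -1, 0, 0, 0, 0, -1]

```text
time: 18.0
position: [0.4041, 0.0542, 0.0599]
tcp_rot: [0.0, 0.996, -0.087, 0.002]
force: [0.0, 0.5, -0.5]
width: 0.003
gripper_force: 0.0
```

```bash
python3 - <<'E'
from h import *
from rig import arm
o=arm.observe();print(o["position"],cf(o["position"]),o["force"],o["tcp_rot"])
E
```

```text
[0.40408479 0.05416444 0.05985018] [-0.1194191  -0.02499127  0.05985018] [ 4.70188684e-04  5.31681427e-01 -4.96316213e-01] [ 1.15749290e-04  9.96205269e-01 -8.70169217e-02  1.76175097e-03]
```

drive_tool:
  series: [0, 0.12, 0.3, 0, -1, 0, 0, 0.34, 0, -1, 0.2, 0, 0, 0, -1, 0.2, 0, 0, 0, -1, 0.1, 0, 0, 0, -1, 0, 0, 0, 0, -1]

```text
time: 18.6
position: [0.4281, 0.0439, 0.0285]
tcp_rot: [0.0, 0.996, -0.087, 0.002]
force: [-0.2, -0.5, -0.7]
width: -0.0
gripper_force: 0.0
```

drive_tool:
  series: [0.1, 0, 0, 0, -1, 0.06, 0, 0, 0, -1, 0, 0, 0, 0, -1]

```text
time: 18.9
position: [0.4315, 0.0434, 0.0279]
tcp_rot: [-0.0, 0.996, -0.087, -0.002]
force: [-3.7, -0.0, 1.8]
width: -0.001
gripper_force: 0.0
```

drive_tool:
  series: [0.08, 0, 0, 0, -1, 0, 0, 0, 0, -1]

```text
time: 19.1
position: [0.4314, 0.0434, 0.0275]
tcp_rot: [-0.0, 0.996, -0.087, -0.006]
force: [-7.9, 1.3, 1.8]
width: -0.003
gripper_force: 0.0
```

drive_tool:
  series: [0.08, 0, 0, 0, -1, 0, 0, 0, 0, -1]

```text
time: 19.3
position: [0.4311, 0.0434, 0.0271]
tcp_rot: [-0.001, 0.996, -0.086, -0.011]
force: [-13.7, 1.5, 0.1]
width: 0.001
gripper_force: 0.0
```

The finger is now firmly against the hasp: 14 N and no further travel. I'll back off, move clear and measure the yellow tip numerically.

drive_tool:
  series: [-0.4, 0, 0, 0, -1, -0.3, 0, -0.2, 0, -1, 0, 0, -0.9, 0, -1, 0, 0.3, -0.9, 0, -1, 0.2, 0.95, -0.2, 0, -1, 0.2, 0.95, 0, 0, -1, 0.2, 0.95, 0, 0, -1, 0.2, 0.95, 0, 0, -1]

```text
time: 20.1
position: [0.4117, -0.1638, 0.1385]
tcp_rot: [0.001, 0.996, -0.087, 0.002]
force: [0.4, 0.2, -0.8]
width: 0.006
gripper_force: 0.0
```

drive_tool:
  series: [0, 0.95, 0, 0, -1, 0, 0.95, 0, 0, -1, 0, 0.95, 0, 0, -1, 0, 0.95, 0, 0, -1, 0, 0.95, 0, 0, -1, 0, 0, 0, 0, -1]

```text
time: 20.7
position: [0.3701, -0.4039, 0.1387]
tcp_rot: [0.005, 0.996, -0.09, 0.003]
force: [-0.4, 0.1, 0.1]
width: -0.006
gripper_force: 0.0
```

```bash
python3 - <<'E'
from h import *
from rig import arm,viewer
np.set_printoptions(precision=4,suppress=True)
d={n:viewer.snapshot(n) for n in("scene","top")};pickle.dump(d,open("s7.pkl","wb"))
o=arm.observe();print(o["position"],o["q"])
T=d["top"];im=np.array(T["pixels"]);h=cv2.cvtColor(im,cv2.COLOR_BGR2HSV)
def W(x,y,z): return np.r_[C+x*ex+y*ey,z]
for a in(0,.3,.6,.9):
    print(a,"expect tip",proj(T,W(-.075-.055*np.sin(a),0,.068-.055*np.cos(a))), "mid-strip", proj(T,W(-.077-.048*np.sin(a),0,.068-.048*np.cos(a))))
print("staple",proj(T,W(-.09,0,.042)),"lid front",proj(T,W(-.073,0,.071)))
m=cv2.inRange(h,(18,140,70),(34,255,255));m[:185]=0;m[235:]=0;m[:,270:340][:0]=0
k,l,st,c=cv2.connectedComponentsWithStats(m)
for i in range(1,k):
    if st[i,4]>3 and 270<c[i][0]<350: print(st[i],c[i])
u0,v0=proj(T,W(-.075,-.025,.05));u1=int(round(u0))
for v in range(192,222): print(v,im[v,u1],h[v,u1], im[v,300],h[v,300])
E
```

```text
[ 0.3694 -0.3965  0.1377] [-1.0273  0.5488  1.7302  0.0003  0.8614  0.7201]
0 expect tip [306.2917 199.7905] mid-strip [306.1471 200.2787]
0.3 expect tip [305.3947 205.2914] mid-strip [305.3595 205.1076]
0.6 expect tip [304.541  210.2334] mid-strip [304.6108 209.4398]
0.9 expect tip [303.7997 214.2101] mid-strip [303.9622 212.9153]
staple [305.3074 204.2054] lid front [306.0993 197.3496]
[303 200   7   5  29] [305.7931 202.1379]
192 [148  79  49] [111 171 148] [147  79  50] [111 168 147]
193 [148  79  50] [111 169 148] [147  79  50] [111 168 147]
194 [147  79  50] [111 168 147] [145  79  50] [111 167 145]
195 [147  79  49] [111 170 147] [133  76  53] [111 153 133]
196 [147  80  50] [111 168 147] [108  74  63] [113 106 108]
197 [141  78  52] [111 161 141] [82 71 71] [120  34  82]
198 [120  76  61] [112 125 120] [67 67 71] [ 0 14 71]
199 [88 72 70] [117  52  88] [55 67 80] [14 80 80]
200 [71 68 71] [150  11  71] [ 58  91 120] [ 16 132 120]
201 [57 66 77] [14 66 77] [ 79 123 162] [ 16 131 162]
202 [ 63  95 122] [ 16 123 122] [ 95 141 183] [ 16 123 183]
203 [ 89 137 177] [ 16 127 177] [1
[... 405 characters left out ...]
 16 114 212] [116 167 211] [ 16 115 211]
211 [117 168 212] [ 16 114 212] [116 166 210] [ 16 114 210]
212 [117 168 212] [ 16 114 212] [116 167 211] [ 16 115 211]
213 [117 167 211] [ 16 114 211] [115 166 210] [ 16 115 210]
214 [118 168 212] [ 16 113 212] [114 164 209] [ 16 116 209]
215 [117 168 212] [ 16 114 212] [112 163 208] [ 16 118 208]
216 [118 169 212] [ 16 113 212] [113 163 207] [ 16 116 207]
217 [117 168 212] [ 16 114 212] [113 163 208] [ 16 116 208]
218 [117 168 212] [ 16 114 212] [114 164 208] [ 16 115 208]
219 [117 169 213] [ 16 115 213] [115 165 208] [ 16 114 208]
220 [118 168 213] [ 16 114 213] [113 164 208] [ 16 116 208]
221 [117 168 212] [ 16 114 212] [110 161 205] [ 16 118 205]
```

```bash
python3 - <<'E'
from h import *
np.set_printoptions(precision=2,suppress=True)
def W(x,y,z): return np.r_[C+x*ex+y*ey,z]
d=pickle.load(open("s7.pkl","rb"));T=d["top"];im=np.array(T["pixels"]).astype(float)
big=cv2.GaussianBlur(im,(0,0),.01) if 0 else im
def cross(col,ch,lo,hi,lev,up):
    p=im[lo:hi,col,ch]
    for i in range(len(p)-1):
        if (p[i]<lev<=p[i+1]) if up else (p[i]>lev>=p[i+1]): return lo+i+(lev-p[i])/(p[i+1]-p[i])
for y in(.06,.05,.042,.028,.022,.016,-.016,-.022,-.028,-.042,-.05,-.06):
    c=int(round(proj(T,W(-.075,y,.05))[0]))
    r1=cross(c,0,185,215,105,False); r2=cross(c,2,int(r1),218,140,True)
    e=lambda x,z:proj(T,W(x,y,z))[1]
    L=e(-.073,.071)
    print(y,c,"gap px",round(r2-r1,2),"expected wall",round(e(-.069,0)-L,2),"hasp a=0/.05/.1/.2",[round(e(-.073-.004*np.cos(a)-.055*np.sin(a),.068-.055*np.cos(a))-L,2) for a in(0,.05,.1,.2)])
E
```

```text
0.06 285 gap px 1.11 expected wall 0.97 hasp a=0/.05/.1/.2 [np.float64(3.29), np.float64(4.22), np.float64(5.15), np.float64(6.96)]
0.05 288 gap px 0.9 expected wall 0.94 hasp a=0/.05/.1/.2 [np.float64(3.26), np.float64(4.19), np.float64(5.12), np.float64(6.94)]
0.042 291 gap px 1.0 expected wall 0.92 hasp a=0/.05/.1/.2 [np.float64(3.24), np.float64(4.17), np.float64(5.1), np.float64(6.92)]
0.028 296 gap px 4.34 expected wall 0.87 hasp a=0/.05/.1/.2 [np.float64(3.2), np.float64(4.14), np.float64(5.06), np.float64(6.88)]
0.022 298 gap px 4.48 expected wall 0.85 hasp a=0/.05/.1/.2 [np.float64(3.18), np.float64(4.12), np.float64(5.05), np.float64(6.86)]
0.016 300 gap px 4.36 expected wall 0.83 hasp a=0/.05/.1/.2 [np.float64(3.17), np.float64(4.1), np.float64(5.03), np.float64(6.85)]
-0.016 312 gap px 3.93 expected wall 0.72 hasp a=0/.05/.1/.2 [np.float64(3.08), np.float64(4.02), np.float64(4.95), np.float64(6.77)]
-0.022 314 gap px 3.85 expected wall 0.7 hasp a=0/.05/.1/.2 [np.float64(3.07), np.float64(4.0), np.float64(4.93), np.float64(6.75)]
-0.028 316 gap px 3.85 expected wall 0.68 hasp a=0/.05/.1/.2 [np.float64(3.05), np.float64(3.99), np.float64(4.91), np.float64(6.73)]
-0.042 321 gap px 0.49 expected wall 0.64 hasp a=0/.05/.1/.2 [np.float64(3.01), np.float64(3.95), np.float64(4.88), np.float64(6.7)]
-0.05 324 gap px 1.06 expected wall 0.61 hasp a=0/.05/.1/.2 [np.float64(2.99), np.float64(3.93), np.float64(4.85), np.float64(6.68)]
-0.06 327 gap px 0.73 expected wall 0.58 hasp a=0/.05/.1/.2 [np.float64(2.96), np.float64(3.9), np.float64(4.83), np.float64(6.65)]
```

The top view shows the staple standing through the slot. The hasp face stands about 4.1 px out from the lid edge, against 3.1 px expected when closed, so it may still be a few hundredths of a radian open. I'll go back and push once more, higher on the hasp, so only the slim fingertips touch.

drive_tool:
  series: [-0.09, -0.9, 0, 0, -1, -0.09, -0.9, 0, 0, -1, -0.09, -0.9, 0, 0, -1, -0.09, -0.9, 0, 0, -1, -0.09, -0.9, 0, 0, -1, -0.09, -0.9, 0, 0, -1, -0.09, -0.9, 0, 0, -1, -0.09, -0.9, 0, 0, -1]

```text
time: 21.6
position: [0.3954, -0.0312, 0.138]
tcp_rot: [-0.0, 0.996, -0.086, -0.0]
force: [0.4, -0.4, -0.8]
width: 0.001
gripper_force: 0.0
```

drive_tool:
  series: [-0.09, -0.9, 0, 0, -1, -0.08, -0.78, 0, 0, -1, 0, 0, 0.6, 0, -1, 0, 0, 0.9, 0, -1, 0, 0, 0.46, 0, -1, 0, 0, 0, 0, -1]

```text
time: 22.2
position: [0.3999, 0.0514, 0.0379]
tcp_rot: [-0.0, 0.996, -0.086, -0.003]
force: [0.4, 0.6, -0.2]
width: -0.005
gripper_force: 0.0
```

```bash
python3 - <<'E'
from h import *
from rig import arm
o=arm.observe();print(o["position"],cf(o["position"]),o["force"],o["wrist_torque"],o["tcp_rot"])
E
```

```text
[0.39994525 0.05142818 0.03789069] [-0.12302043 -0.02840677  0.03789069] [ 0.41847256  0.59639617 -0.22538737] [-0.01662372  0.06809195 -0.03336097] [-2.63261519e-04  9.96299014e-01 -8.58904050e-02 -3.32326639e-03]
```

drive_tool:
  series: [0.2, 0.04, 0, 0, -1, 0.2, 0, 0, 0, -1, 0.16, 0, 0, 0, -1, 0.1, 0, 0, 0, -1, 0, 0, 0, 0, -1]

```text
time: 22.7
position: [0.4324, 0.0426, 0.0407]
tcp_rot: [-0.0, 0.996, -0.087, -0.003]
force: [-5.4, 1.0, 3.5]
width: 0.001
gripper_force: 2.5
```

drive_tool:
  series: [0.06, 0, 0, 0, -1, 0, 0, 0, 0, -1]

```text
time: 22.9
position: [0.4324, 0.0426, 0.0406]
tcp_rot: [-0.0, 0.996, -0.087, -0.006]
force: [-8.3, 1.6, 6.5]
width: -0.001
gripper_force: 4.3
```

drive_tool:
  series: [0.06, 0, 0, 0, -1, 0, 0, 0, 0, -1]

```text
time: 23.1
position: [0.4324, 0.0426, 0.0404]
tcp_rot: [-0.001, 0.996, -0.087, -0.009]
force: [-11.9, 2.7, 8.9]
width: 0.003
gripper_force: 6.1
```

```bash
python3 - <<'E'
from h import *
from rig import arm
o=arm.observe();print(o["position"],cf(o["position"]),o["force"],o["wrist_torque"],o["tcp_rot"])
E
```

```text
[0.43236907 0.04261695 0.04044569] [-0.08954982 -0.03144409  0.04044569] [-11.88165104   2.69799412   8.92838705] [0.28391814 1.74703063 0.03124523] [-6.02495968e-04  9.96187143e-01 -8.68147530e-02 -8.60303959e-03]
```

drive_tool:
  series: [-0.3, 0, 0, 0, -1, 0, 0, 0.2, 0, -1, 0, 0, 0.3, 0, -1, 0.14, 0, 0, 0, -1, 0.06, 0, 0, 0, -1, 0, 0, 0, 0, -1]

```text
time: 23.7
position: [0.4294, 0.043, 0.0138]
tcp_rot: [-0.0, 0.996, -0.086, -0.008]
force: [-10.0, 0.6, -4.5]
width: -0.002
gripper_force: 0.0
```

```bash
python3 - <<'E'
from h import *
from rig import arm
o=arm.observe();print(o["position"],cf(o["position"]),o["force"],o["wrist_torque"],o["tcp_rot"])
E
```

```text
[0.42940208 0.04298599 0.01380074] [-0.09253651 -0.03159684  0.01380074] [-9.97175203  0.64749907 -4.47929163] [-0.06537644  1.25308828  0.18833642] [-3.95562763e-04  9.96251987e-01 -8.61273270e-02 -7.99403525e-03]
```

drive_tool:
  series: [0.1, 0, 0, 0, -1, 0, 0, 0, 0, -1]

```text
time: 23.9
position: [0.429, 0.0431, 0.014]
tcp_rot: [-0.001, 0.996, -0.085, -0.013]
force: [-16.2, 1.0, 1.3]
width: -0.0
gripper_force: 0.0
```

```bash
python3 - <<'E'
from h import *
from rig import arm
o=arm.observe();print(o["position"],cf(o["position"]),o["force"],o["wrist_torque"],o["tcp_rot"])
E
```

```text
[0.42903896 0.04305039 0.01395203] [-0.09290539 -0.03159658  0.01395203] [-16.19123178   0.96091708   1.27220781] [0.14208417 2.04869573 0.32694197] [-6.81338838e-04  9.96250798e-01 -8.54992006e-02 -1.31821776e-02]
```

The torques place the contact at the lid-edge height for both tool heights, so the fingers widen upward and bear at the hinge. I'll push with only the last 15 mm of the fingertips, high on the hasp, where they are straight.

drive_tool:
  series: [-0.4, 0, 0, 0, -1, 0, 0, -0.4, 0, -1, 0, 0, -0.4, 0, -1, 0.3, 0, 0, 0, -1, 0.12, 0, 0, 0, -1, 0, 0, 0, 0, -1]

```text
time: 24.5
position: [0.4327, 0.0427, 0.0549]
tcp_rot: [-0.001, 0.996, -0.087, -0.01]
force: [-14.7, 2.9, 12.0]
width: 0.004
gripper_force: 7.1
```

drive_tool:
  series: [0.08, 0, 0, 0, -1, 0, 0, 0, 0, -1]

```text
time: 24.7
position: [0.4327, 0.0427, 0.0546]
tcp_rot: [-0.001, 0.996, -0.087, -0.014]
force: [-18.2, 2.2, 14.8]
width: 0.001
gripper_force: 9.5
```

```bash
python3 - <<'E'
from h import *
from rig import arm
o=arm.observe();print(o["position"],cf(o["position"]),o["force"],o["wrist_torque"],o["tcp_rot"])
E
```

```text
[0.43271817 0.04268555 0.05456437] [-0.08921789 -0.03131577  0.05456437] [-18.22270539   2.15659762  14.75800537] [ 0.43044094  2.88198661 -0.00796177] [-0.00103669  0.99614051 -0.08658881 -0.01433163]
```

drive_tool:
  series: [-0.5, 0, 0, 0, -1, -0.2, 0, -0.5, 0, -1, 0, 0.3, -0.9, 0, -1, 0.1, 0.95, 0, 0, -1, 0.1, 0.95, 0, 0, -1, 0.1, 0.95, 0, 0, -1, 0.1, 0.95, 0, 0, -1, 0.1, 0.95, 0, 0, -1]

```text
time: 25.5
position: [0.3931, -0.2101, 0.1256]
tcp_rot: [0.001, 0.996, -0.087, 0.001]
force: [1.3, -0.8, -0.3]
width: 0.003
gripper_force: 0.0
```

drive_tool:
  series: [0, 0.95, 0, 0, -1, 0, 0.95, 0, 0, -1, 0, 0.95, 0, 0, -1, 0, 0.95, 0, 0, -1, 0, 0, 0, 0, -1]

```text
time: 26.0
position: [0.36, -0.4036, 0.1262]
tcp_rot: [0.005, 0.996, -0.09, 0.003]
force: [-0.2, 0.6, 0.8]
width: -0.004
gripper_force: 0.0
```

```bash
cat > gap.py <<'E'
from h import *
from rig import arm,viewer
import sys
def W(x,y,z): return np.r_[C+x*ex+y*ey,z]
T=viewer.snapshot("top");S=viewer.snapshot("scene");pickle.dump(dict(top=T,scene=S),open(sys.argv[1],"wb"))
def cross(p,lev,up):
    for i in range(len(p)-1):
        if (p[i]<lev<=p[i+1]) if up else (p[i]>lev>=p[i+1]): return i+(lev-p[i])/(p[i+1]-p[i])
for f in("s7.pkl",sys.argv[1]):
    im=np.array(pickle.load(open(f,"rb"))["top"]["pixels"]).astype(float);r=[]
    for y in(.028,.022,.016,-.016,-.022,-.028):
        c=int(round(proj(T,W(-.075,y,.05))[0]))
        a=185+cross(im[185:215,c,0],105,False); b=int(a)+cross(im[int(a):218,c,2],140,True); r.append(round(b-a,2))
    print(f,r)
    c=int(round(proj(T,W(-.075,.022,.05))[0]));print(im[195:206,c].astype(int).tolist())
o=arm.observe();print(o["position"])
E
python3 gap.py s8.pkl
```

```text
s7.pkl [np.float64(4.34), np.float64(4.48), np.float64(4.36), np.float64(3.93), np.float64(3.85), np.float64(3.85)]
[[128, 76, 56], [97, 73, 66], [75, 68, 70], [61, 63, 69], [56, 72, 91], [63, 100, 133], [81, 124, 164], [87, 131, 172], [91, 136, 178], [95, 143, 185], [99, 147, 190]]
s8.pkl [np.float64(4.0), np.float64(3.97), np.float64(4.05), np.float64(3.57), np.float64(3.49), np.float64(3.44)]
[[129, 77, 57], [98, 73, 67], [74, 69, 70], [60, 65, 74], [60, 84, 108], [74, 114, 151], [83, 127, 168], [85, 129, 170], [90, 135, 177], [95, 141, 185], [99, 147, 190]]
[ 0.35917744 -0.39593051  0.12515018]
```

Gap shrank by 0.4 px, about 0.02 rad. One more gentle push at about z = 0.038, where the straight part of the finger covers most of the hasp, should seat any remainder.

drive_tool:
  series: [-0.08, -0.9, 0, 0, -1, -0.08, -0.9, 0, 0, -1, -0.08, -0.9, 0, 0, -1, -0.08, -0.9, 0, 0, -1, -0.08, -0.9, 0, 0, -1, -0.08, -0.9, 0, 0, -1, -0.08, -0.9, 0, 0, -1, -0.08, -0.9, 0, 0, -1]

```text
time: 26.9
position: [0.3893, -0.0307, 0.1252]
tcp_rot: [-0.0, 0.996, -0.086, -0.0]
force: [1.2, -0.6, -0.2]
width: 0.004
gripper_force: 0.0
```

drive_tool:
  series: [-0.08, -0.9, 0, 0, -1, -0.06, -0.82, 0, 0, -1, 0, 0, 0.6, 0, -1, 0, 0, 0.8, 0, -1, 0, 0, 0.34, 0, -1, 0, 0, 0, 0, -1]

```text
time: 27.5
position: [0.396, 0.0536, 0.0364]
tcp_rot: [-0.0, 0.996, -0.086, -0.003]
force: [-0.5, 0.1, 1.1]
width: -0.0
gripper_force: 0.0
```

drive_tool:
  series: [0.2, 0, 0, 0, -1, 0.2, 0, 0, 0, -1, 0.1, 0, 0, 0, -1, 0.06, 0, 0, 0, -1, 0, 0, 0, 0, -1]

```text
time: 28.0
position: [0.4268, 0.0471, 0.0385]
tcp_rot: [0.0, 0.996, -0.087, 0.001]
force: [0.1, -0.1, 0.2]
width: 0.003
gripper_force: 0.0
```

drive_tool:
  series: [0.06, 0.06, 0, 0, -1, 0.05, 0, 0, 0, -1, 0, 0, 0, 0, -1]

```text
time: 28.3
position: [0.431, 0.0432, 0.0379]
tcp_rot: [0.0, 0.996, -0.087, 0.0]
force: [0.2, 0.2, 0.3]
width: 0.001
gripper_force: 0.0
```

drive_tool:
  series: [0.04, 0, 0, 0, -1, 0, 0, 0, 0, -1]

```text
time: 28.5
position: [0.4325, 0.0431, 0.0377]
tcp_rot: [-0.0, 0.996, -0.087, -0.0]
force: [0.1, 0.9, -0.3]
width: -0.003
gripper_force: 0.0
```

drive_tool:
  series: [0.03, 0, 0, 0, -1, 0, 0, 0, 0, -1]

```text
time: 28.7
position: [0.4325, 0.0431, 0.0377]
tcp_rot: [-0.0, 0.996, -0.087, -0.002]
force: [-3.2, -0.1, 0.8]
width: 0.004
gripper_force: 1.4
```

At 3 N with no tilt the straight finger meets a hard stop, and it met no resistance on the way in, so the hasp is home. Withdrawing, then a final check.

drive_tool:
  series: [-0.5, 0, 0, 0, -1, -0.2, 0, -0.5, 0, -1, 0, 0.3, -0.9, 0, -1, 0.1, 0.95, 0, 0, -1, 0.1, 0.95, 0, 0, -1, 0.1, 0.95, 0, 0, -1, 0.1, 0.95, 0, 0, -1, 0.1, 0.95, 0, 0, -1]

```text
time: 29.5
position: [0.3804, -0.2065, 0.108]
tcp_rot: [0.001, 0.996, -0.087, 0.001]
force: [1.1, 0.3, -0.6]
width: -0.004
gripper_force: 0.0
```

drive_tool:
  series: [0, 0.95, 0, 0, -1, 0, 0.95, 0, 0, -1, 0, 0.95, 0, 0, -1, 0, 0.95, 0, 0, -1, 0, 0, 0, 0, -1, 0, 0, 0, 0, -1]

```text
time: 30.1
position: [0.3471, -0.3924, 0.1076]
tcp_rot: [0.0, 0.996, -0.088, 0.0]
force: [0.8, 1.2, 0.5]
width: -0.002
gripper_force: 0.0
```

```bash
python3 gap.py s9.pkl; python3 - <<'E'
from h import *
a=pickle.load(open("s0.pkl","rb"));b=pickle.load(open("s9.pkl","rb"))
# change around jar, pot, bottle, tweezers in top view
for n,(u,v,r) in dict(jar=(266,212,11),pot=(344,223,12),bottle=(230,132,16),tweezers=(444,202,28)).items():
    A,B=[np.array(s["top"]["pixels"])[v-r:v+r,u-r:u+r].astype(float) for s in(a,b)]
    print(n,np.abs(A-B).mean(),cv2.phaseCorrelate(A.mean(2),B.mean(2))[0])
E
```

```text
s7.pkl [np.float64(4.34), np.float64(4.48), np.float64(4.36), np.float64(3.93), np.float64(3.85), np.float64(3.85)]
[[128, 76, 56], [97, 73, 66], [75, 68, 70], [61, 63, 69], [56, 72, 91], [63, 100, 133], [81, 124, 164], [87, 131, 172], [91, 136, 178], [95, 143, 185], [99, 147, 190]]
s9.pkl [np.float64(4.04), np.float64(4.02), np.float64(4.05), np.float64(3.61), np.float64(3.55), np.float64(3.49)]
[[128, 76, 56], [97, 73, 67], [74, 68, 69], [60, 65, 75], [59, 84, 108], [73, 113, 150], [83, 127, 167], [86, 129, 170], [90, 135, 176], [94, 141, 184], [98, 145, 188]]
[ 0.34718655 -0.38960152  0.10747461]
jar 4.721074380165289 (0.033271615283656075, 0.009792241833396886)
pot 9.18923611111111 (0.05149040619433798, 0.00106160853704651)
bottle 8.776692708333334 (-0.038912046506439424, -0.012301853178403377)
tweezers 22.399234693877553 (0.03431853836941201, 0.16798968772502576)
```

The gap is unchanged after the last push, so the hasp is home. The jar, pot, bottle and tweezers have not moved. Handing in.

```bash
python3 -c "
from rig import arm
print(arm.hand_in())"
```

```text
the job is handed in; nothing more can be done
None
```

The job is handed in at about 30 s: the steel clamp lies in the front bay, the lid is shut and the hasp is down over the staple as far as it would go (the top view can't rule out it being a few hundredths of a radian open), and the other items are where they were.

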